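# Dial the dotted combination of a desk safe and slide its bolt open

## Task

Open the grey desk safe with a fingertip. Flick the edges of its two black thumbwheels, which stand out of its front, click by click until the left window (on the robot's left) shows four dots and the right window two, then push the red bolt knob on top all the way to the right, as the arrow beside it shows, so that the lid springs ajar by itself. Leave the combination showing, do not touch the lid, do not lift or shove the safe, and leave the other things on the desk where they are.

Things in the scene. Friction and masses are not known exactly. Their poses are not given: they have to be found in the camera images.
- desk_safe: grey steel desk safe, 140 (x) x 240 (y) x 80 mm, 5 kg, loose on the desk. Origin at the centre of its underside; +x points to its back, away from the robot, +y to the robot's left. Front face at x -70 mm, with two slots from which the thumbwheels stand out. Its top is a fixed deck from x -70 to +5 mm, with two windows and the red bolt knob; behind that is the lid
- wheel_left (a joint): left wheel's angle: 0 = four dots in its window, grows as its front edge is pushed to the robot's right (safe's -y; anticlockwise seen from above). Turns endlessly both ways (2 pi = same). Six sprung stops 1.047 rad apart; each click to the right shows one dot more (one follows six). Starts 1 to 3 clicks below 0. Left past halfway it snaps on to the next stop, short of it, back; 3 to 6 N turns it
- wheel_right (a joint): right wheel's angle: 0 = two dots in its window, grows as its front edge is pushed to the robot's right (safe's -y; anticlockwise seen from above). Turns endlessly both ways (2 pi = same). Six sprung stops 1.047 rad apart; each click to the right shows one dot more (one follows six). Starts 1 to 3 clicks below 0. Left past halfway it snaps on to the next stop, short of it, back; 3 to 6 N turns it
- wheel_left_axle (a point): fixed point on the left wheel's upright axle, at x -46, y +70, z 60 mm in the safe's frame. Wheel: round hub of 25 mm radius with six upright fins, 6 mm thick and 20 tall (z 50 to 70 mm), reaching out to 45 mm from the axle. At a stop two fins stand 30 degrees to the left and right of straight forward (tips at y +-22, x -39 mm from the axle, 15 mm out of the front face)
- wheel_right_axle (a point): the same for the right wheel, which is alike, at x -46, y -70, z 60 mm in the safe's frame. A fingertip let down beside a fin in front of the face can push it sideways; nothing stands over the projecting part of the wheels
- wheel_left_window (a point): middle of the left window in the deck, 15 x 15 mm with a black frame, through which one white dotted face of the left wheel is seen; at x -28, y +70, z 80 mm in the safe's frame
- wheel_right_window (a point): the same for the right wheel, at x -28, y -70, z 80 mm in the safe's frame
- wheel_left_code (a point): middle of the left wheel's four-dot face, 18 mm from the axle; turns with the wheel, and lies under the window (x -28, y +70, z 77 mm in the safe's frame) at the code
- wheel_right_code (a point): middle of the right wheel's two-dot face, 18 mm from the axle; turns with the wheel, and lies under the window (x -28, y -70, z 77 mm in the safe's frame) at the code
- bolt (a joint): travel of the bolt in m: 0 shut, 0.022 fully to the right (the safe's -y). Inside, its tabs enter the wheels only when both show the code; else it stops after about 2 mm and must not be forced. It stays where it is left; 3 to 6 N moves it
- bolt_knob (a point): middle of the top of the red bolt knob, 24 (x) x 14 (y) mm, standing 15.5 mm above the deck; at x -46 mm in the safe's frame and y +11 mm when shut, -11 when open
- lid: steel lid over the rear of the safe, 65 x 232 mm, hinged along the rear edge (origin on the hinge line) and sprung: once the bolt has gone about 18 mm it rises by itself to about 0.37 rad
- lid_edge (a point): middle of the lid's front edge, at x +5 mm in the safe's frame; 80 mm above the safe's underside when shut, about 103 ajar
- mug: white dotted mug, 82 mm wide with its handle 114, 91 tall; origin under its centre; only a bystander
- rubber_stamp: wooden rubber stamp standing on its 29 x 56 mm block, 66 tall; origin under its centre; only a bystander
- sticky_notes: yellow block of notes, 76 x 76 x 22 mm; origin under its centre; only a bystander
- stapler: blue desk stapler, 147 x 36 x 44 mm; origin under its centre; only a bystander
- glue_stick: yellow glue stick standing upright, 27 mm thick, 94 tall; origin under its centre; only a bystander

How it is judged (in metres and radians):
On the way, in this order (a step that is already met when the one before it is completed fails the run):
1. both wheels rest at the code, left four dots and right two dots, with the bolt still shut (y of wheel_left_code in the frame of desk_safe between 0.066 and 0.074 m and x of each of wheel_left_code, wheel_right_code in the frame of desk_safe above -0.035 m and y of wheel_right_code in the frame of desk_safe between -0.074 and -0.066 m and value of joint bolt below 0.005 m), for 0.2 s.
2. the bolt is pushed fully right and the lid has sprung ajar (value of joint bolt above 0.018 m and z of lid_edge in the frame of desk_safe above 0.09 m), for 0.2 s.
At the end, for the whole second after the job is handed in: both wheels still show the code in their windows (face centre within 4 mm of the middle, sideways), the bolt is at least 18 mm to the right, the lid stands at rest with its front edge at least 10 mm up, and the safe stands on the desk (all of step 2 and y of wheel_left_code in the frame of desk_safe between 0.066 and 0.074 m and x of each of wheel_left_code, wheel_right_code in the frame of desk_safe above -0.035 m and y of wheel_right_code in the frame of desk_safe between -0.074 and -0.066 m and linear speed of lid below 0.03 m/s and height (world z) of desk_safe below 0.01 m); the robot touches nothing.
It fails at once if the safe is shoved more than 30 mm, or lifted (distance of desk_safe from where it was at the start of the episode above 0.03 m or height (world z) of desk_safe above 0.015 m).
It fails at once if the lid is touched by the robot (over 3 N) (contact force between any of the fingers, the arm and lid above 3 N).
It fails at once if another thing on the desk is moved more than 20 mm (distance of any of mug, rubber_stamp, sticky_notes, stapler, glue_stick from where it was at the start of the episode above 0.02 m).
It also fails if it takes over 64 s, if anything falls off the work surface, if the arm or the gripper's body presses on something with over 40 N, if the wrist force passes 120 N, or if a joint passes its speed limit or range.

## Robot

A 6-joint arm with a two-finger parallel gripper is mounted at the origin on the work surface; the furniture and walls round the work are solid. World frame = base frame: x ahead of the robot, y to its left, z up, the work surface at z = 0. Lengths are in mm, angles in degrees, forces in N, time in s.
With the tool pointing down it reaches from about 300 to 850 mm from the base axis. Payload 4.2 kg.
Tool frame: the origin (TCP) lies on the centre line of the jaws, within the pads' length; the fingertips stand 11 mm ahead of it and the grasp point (between the pads) lies 8 mm behind it; z points along the fingers, y is the line along which they close (so a half turn about z gives the same grasp; the last joint's range is limited). The gripper opens to 91 mm and grips with 3 to 60 N. Pads are 32 mm wide; open, the fingers measure 118 mm over their backs; the gripper's body (76 mm by 178 mm) begins 60 mm behind the grasp point.
Start: joints at [75.63, 18.312, 89.639, -0, 72.044, -1.146], TCP at [131.536, 559.768, 224.976] pointing down, gripper open.
Joint ranges: [-177.97, 177.97], [-48.28, 115.42], [12.27, 149.76], [-77.06, 257.06], [2.81, 150.46], [-146.56, 146.56]. Speed limits (degrees/s): [147.25, 147.25, 180, 180, 180, 180].

## Interface

Orientations are given as [roll, pitch, yaw] about the fixed x, y, z axes, in that order (R = Rz(yaw) Ry(pitch) Rx(roll)).
In Python, from workcell import env, grab_frame, camera_model, models gives the robot as it stands.
- The arm moves only by the shell command python3 -m crank 'ROWS' [FORCE]. ROWS is text: rows parted by semicolons, each of 7 numbers parted by spaces: the closure, from -1 (fully open) to 1 (shut), so that 0 is half open, then the shift along the tool's x, y, z in mm, then the turn, a rotation vector about the tool's x, y, z in degrees. A call has 1 to 10 rows; each row shifts and turns the commanded pose from where the row before left it, along the tool's axes as they then stand; what a row does not reach is not made up. A row lasts 1/8 s, in which the tool goes at most 62.5 mm and 10.7 degrees, less where a joint would pass 70% of its speed; a pose out of reach is approached as far as the arm can. A call is refused whole if a number of a shift passes 62.5 or a number of a turn 10.7, either way. A call with a gripper value outside its range is refused whole. The fingers move at their own pace and stop on an object; FORCE is the grip in N (left out, the last holds). Time passes only in rows, so rows that do not move let the fingers close. It gives the time, the measured TCP pose, the force, the opening and the grip force at its end, in the units of the state.
- env.state(): the state, without advancing time (a new reading comes with each control period).
- grab_frame(name): name is "scene" or "top" or "wrist"; returns the picture (480x640x3 uint8, blue, green, red); there is no depth.
- camera_model(name): a dict with "K" (3x3 intrinsics, pixels), "k1" (the pictures are not rectified: a ray, as slopes to the right and down, at radius r is drawn at 1 + k1 r^2 times it, then the intrinsics apply), "R" (3x3) and "t" (3): a world point X has camera coordinates R X + t; the wrist camera has in their place "mount" (4x4, takes a point from camera to tool coordinates, whose origin is the TCP and whose axes are the flange's). Camera axes: x right, y down, z forward; pixel columns grow to the right and rows downward; lengths in mm; the calibration is good to about 2 mm. A picture is of the moment at which its call begins: read the wrist's pose just before it. camera_model takes no time and is no camera call.
- env.job_done(): hands the job in; it is judged then, once.
Trained networks look in the newest picture that a camera, given by its name, has taken for a name from the list of things; names that differ only in an ending like _2 or _b are one class to them, and where a whole thing is asked for, a point or a joint stands for the part that bears it (a point fixed in the world has none). Each returns a list of dicts, best first, with "p" (0 to 1); they miss things now and then, are a little off and sometimes report something else, mostly with a low value. They report only what shows in the picture. A call takes as long as a camera call.
- models.search_frame(name, camera): "point" ([x, y, z] in mm, in world coordinates, good to about 4 mm: the middle of the surface that is visible of it).
The state is a dict: "time_s": time; "qpos": joint angles; "qvel": joint speeds; "effort": joint torques, N m; "ee_pos": TCP position; "ee_rot": TCP orientation; "force": force on the tool from outside, world axes, zero at the start; "torque": the same for the moment, N m; "gripper_width": finger opening in mm; "gripper_force": force on a finger pad.
Only numpy, scipy, OpenCV 4.12 (cv2) and the standard library are available. Lean on these libraries where they do the work, as an engineer would, in place of code of your own. Each camera call takes 0.05 s, during which the arm holds its last target. There are 200 camera calls.

## Working session

There is one attempt and no reset: what is moved stays moved. The work goes in short steps, Python scripts to look and compute and a shell command to move; the robot and the scene stay as the last step left them, time stands still between calls to the robot, and variables do not carry over. Pictures are saved under pics/ and viewed, at most 10 in all, crops included, and the job is handed in when it is done.

```bash
mkdir -p pics; cat > h.py <<'E'
import numpy as np, cv2
from workcell import env, grab_frame, camera_model, models
from scipy.spatial.transform import Rotation as Ro
def cam(name):
    m=camera_model(name)
    if name=="wrist":
        s=env.state(); T=np.eye(4); T[:3,:3]=Ro.from_euler('xyz',s['ee_rot'],degrees=True).as_matrix(); T[:3,3]=s['ee_pos']
        W=np.linalg.inv(T@np.array(m['mount'])); return m,W[:3,:3],W[:3,3]
    return m,np.array(m['R']),np.array(m['t'])
def proj(name,P):
    m,R,t=cam(name); c=np.atleast_2d(P)@R.T+t; s=c[:,:2]/c[:,2:]; s=s*(1+m['k1']*(s**2).sum(1,keepdims=True))
    K=np.array(m['K']); return s@K[:2,:2].T+K[:2,2]
def unproj(name,uv,z):
    m,R,t=cam(name); K=np.array(m['K']); d=np.linalg.inv(K[:2,:2])@(np.array(uv,float)-K[:2,2]); s=d.copy()
    for _ in range(20): s=d/(1+m['k1']*(s@s))
    r=R.T@np.r_[s,1]; o=-R.T@t; return o+r*(z-o[2])/r[2]
E
python3 - <<'E'
from h import *
np.set_printoptions(precision=1,suppress=True)
s=env.state(); print({k:np.round(s[k],2) for k in s})
a=grab_frame("top"); b=grab_frame("scene")
cv2.imwrite("pics/top.png",a); cv2.imwrite("pics/scene.png",b)
for n in ["desk_safe","wheel_left_window","wheel_right_window","bolt_knob","lid_edge","wheel_left_axle","wheel_right_axle","mug","rubber_stamp","sticky_notes","stapler","glue_stick"]:
    for c in ["top","scene"]:
        r=models.search_frame(n,c); print(n,c,[(np.round(x['point'],1),round(x['p'],2)) for x in r[:2]])
E
```

```text
{'time_s': np.float64(0.0), 'qpos': array([75.6, 18.4, 89.7, -0. , 72. , -1.1]), 'qvel': array([ 0. ,  0.1,  0.1,  0. , -0.1, -0. ]), 'effort': array([  0. , -41.2, -23.2,   0.1,   0.1,  -0. ]), 'ee_pos': array([131.4, 559.3, 224.1]), 'ee_rot': array([-179.9,   -0. ,  166.8]), 'force': array([-0.8,  0.2, -0.3]), 'torque': array([-0.,  0., -0.]), 'gripper_force': np.float64(0.0), 'gripper_width': np.float64(91.28)}
desk_safe top [(array([510.4, 169.4,  76.5]), 0.73)]
desk_safe scene [(array([489.3, 149.9,  76.7]), 0.94)]
wheel_left_window top [(array([508.3, 173.1,  79.1]), 0.57), (array([455.5,  96.6,  65.7]), 0.28)]
wheel_left_window scene [(array([483.5, 148.5,  82.4]), 0.86), (array([463. , 170.6,  97.1]), 0.42)]
wheel_right_window top [(array([509. , 168.6,  80.2]), 0.61)]
wheel_right_window scene [(array([488. , 153.6,  82.6]), 0.85)]
bolt_knob top [(array([552.3, 176.2,  79.5]), 0.49), (array([434.4, 232.7,  68.8]), 0.42)]
bolt_knob scene [(array([463.4, 173.3,  92.3]), 0.6)]
lid_edge top [(array([549.2, 176. ,  78.3]), 0.72)]
lid_edge scene [(array([549.4, 160.8,  82.2]), 0.89
[... 167 characters left out ...]
right_axle top [(array([503.3, 167.1,  78.2]), 0.85), (array([465.3, 179.7,  96.8]), 0.51)]
wheel_right_axle scene [(array([486.3, 147.5,  82.5]), 0.95), (array([385.9, -52.3,  16.5]), 0.36)]
mug top [(array([ 382.1, -153.2,   39.8]), 0.67)]
mug scene [(array([ 367. , -146.8,   53.5]), 0.9)]
rubber_stamp top [(array([386.6, -41.7,  17. ]), 0.76)]
rubber_stamp scene [(array([388.1, -50.6,  20.4]), 0.87)]
sticky_notes top [(array([352.4, 228.8,  24.9]), 0.77)]
sticky_notes scene [(array([349.4, 217.5,  21.3]), 0.81)]
stapler top [(array([319.1, 357.7,  44.4]), 0.78), (array([450.6,  93.9,  64.8]), 0.69)]
stapler scene []
glue_stick top []
glue_stick scene [(array([388.6, 470. ,  57.5]), 0.74)]
```

View pics/top.png

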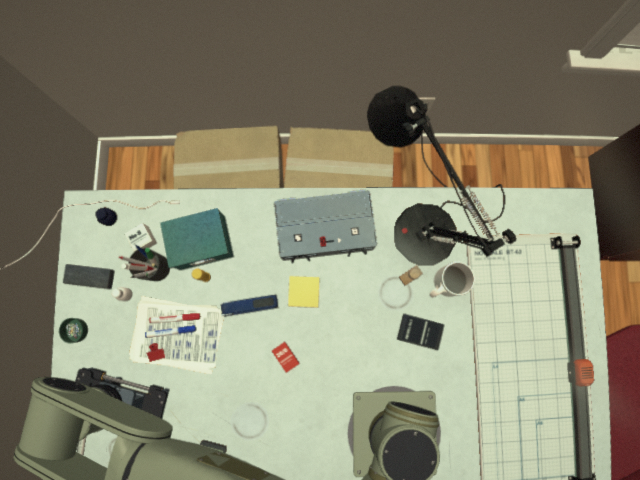

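View pics/scene.png

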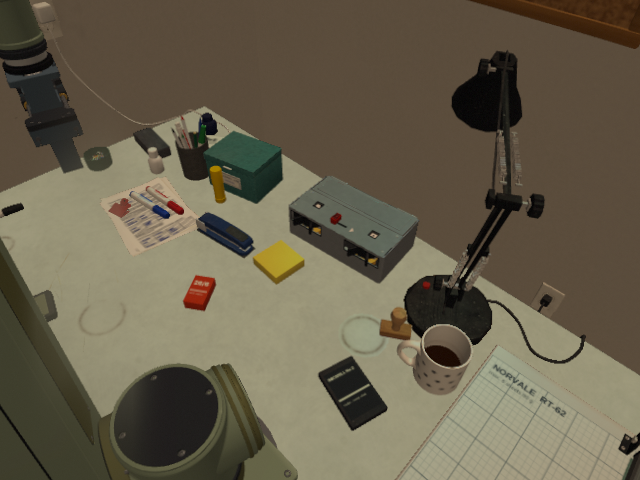

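The top view shows the safe at px (276–376, 192–258). The left window is near (298,238), the right one near (355,231) and the red knob near (323,240). In the scene view the lamp stands to the right of the safe, and the stamp and mug are to the front right.

```bash
python3 - <<'E'
from h import *
np.set_printoptions(precision=1,suppress=True)
L=unproj("top",(298,238),80);R=unproj("top",(355,231),80);k=unproj("top",(323,240),95)
print(L,R,k); d=(L-R)[:2]; yaw=np.degrees(np.arctan2(-d[0],d[1])); print("yaw",yaw)
y=np.radians(yaw);M=np.array([[np.cos(y),-np.sin(y)],[np.sin(y),np.cos(y)]])
o=(L+R)[:2]/2-M@[-28,0]; print("origin",o)
print(np.array(camera_model("wrist")["mount"]), np.array(camera_model("wrist")["K"]))
print("lamp base scene",unproj("scene",(450,310),10), "top head", unproj("top",(395,115),400),unproj("top",(395,115),300),unproj("top",(510,240),200))
a=cv2.imread("pics/top.png")[180:270,260:390]; cv2.imwrite("pics/topc.png",cv2.resize(a,None,fx=5,fy=5,interpolation=cv2.INTER_CUBIC))
E
```

```text
[478.  235.4  80. ] [494.7  96.6  80. ] [470.3 174.7  95. ]
yaw 6.86161323650344
origin [514.2 169.3]
[[  -0.    -1.    -0.3   83.4]
 [   1.     0.    -0.     0.3]
 [   0.    -0.3    1.  -160.2]
 [   0.     0.     0.     1. ]] [[414.9   0.  319.1]
 [  0.  414.9 237.6]
 [  0.    0.    1. ]]
lamp base scene [501.5 -94.5  10. ] top head [651.7  42.  400. ] [697.2  25.2 300. ] [ 450.9 -237.3  200. ]
```

View pics/topc.png

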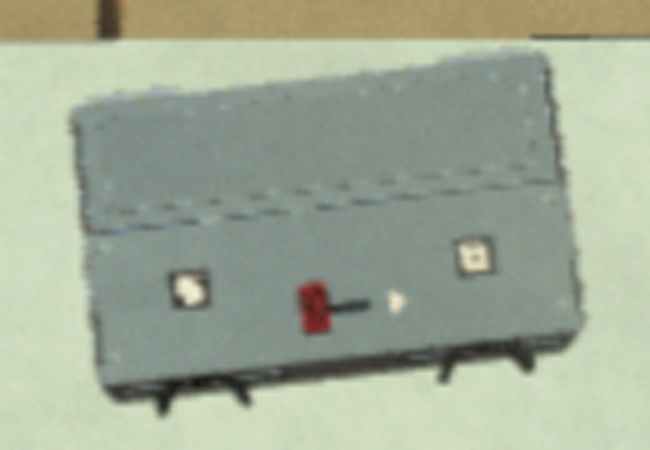

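The crop confirms the pose: windows and knob are where I put them, and the fins stand out in front. The safe is at about (514,169) with a yaw of about 6.9°. Next I go above it.

```bash
python3 -m crank '-1 -41 -30 0 0 0 0;-1 -41 -30 0 0 0 0;-1 -41 -30 0 0 0 0;-1 -41 -30 0 0 0 0;-1 -41 -30 0 0 0 0;-1 -41 -30 0 0 0 0;-1 -41 -30 0 0 0 0;-1 -41 -30 0 0 0 0;-1 -41 -30 0 0 0 0;-1 -41 -30 0 0 0 0'; python3 -m crank '-1 0 0 0 0 0 -10;-1 0 0 0 0 0 -10;-1 0 0 0 0 0 0;-1 0 0 0 0 0 0'
python3 - <<'E'
from h import *
a=grab_frame("wrist"); cv2.imwrite("pics/w1.png",a); s=env.state(); print(s['ee_pos'],s['ee_rot'],s['force'])
y=np.radians(6.86);M=np.array([[np.cos(y),-np.sin(y),0],[np.sin(y),np.cos(y),0],[0,0,1]])
P=np.array([[-28,70,80],[-28,-70,80],[-46,11,95.5],[-70,120,80],[-70,-120,80],[5,0,80]])
print(proj("wrist",P@M.T+[514.2,169.3,0]))
E
```

```text
time_s: 2.55
ee_pos: [463.1, 172.6, 225.2]
ee_rot: [180.0, 0.0, 166.8]
force: [0.5, 1.5, 0.0]
gripper_width: 91.4
gripper_force: 0.0
time_s: 3.05
ee_pos: [462.0, 174.0, 225.0]
ee_rot: [180.0, 0.0, -173.4]
force: [0.3, -0.9, 0.6]
gripper_width: 91.6
gripper_force: 0.0
[461.92275349 174.09730197 225.003826  ] [ 1.79992514e+02  6.44265712e-03 -1.73314400e+02] [-0.40377998  0.01455048 -0.16749145]
[[394.91548386 253.13091943]
 [215.08749035 253.65834832]
 [319.0250717  237.07221082]
 [464.64529986 199.89462491]
 [143.94198794 200.8762866 ]
 [305.52813167 292.26135206]]
```

View pics/w1.png

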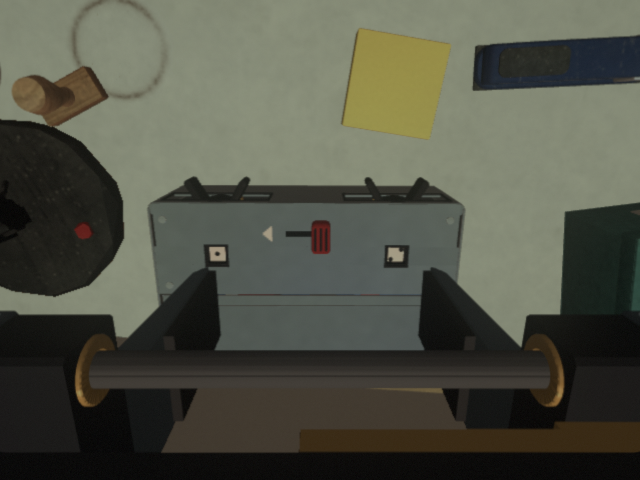

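The wrist view is upside down, with the robot side up. The left window is at (397,256), the right at (217,256) and the knob at (320,237), all within 3 px of the prediction. I'll count dots in enlarged crops.

```bash
python3 - <<'E'
from h import *
np.set_printoptions(precision=1,suppress=True)
a=cv2.imread("pics/w1.png"); f=lambda u,v:cv2.resize(a[v-18:v+18,u-18:u+18],(390,390),interpolation=cv2.INTER_CUBIC)
cv2.imwrite("pics/win.png",np.hstack([f(397,256),f(217,256)]))
L=unproj("wrist",(397,256),80);R=unproj("wrist",(217,256),80);d=(L-R)[:2]; y=np.arctan2(-d[0],d[1]);print(np.degrees(y),np.hypot(*d))
M=np.array([[np.cos(y),-np.sin(y),0],[np.sin(y),np.cos(y),0],[0,0,1]])
o=(L+R)/2-M@[-28,0,80];print(o)
print(proj("wrist",np.array([[-85,92,70],[-85,48,70],[-85,-48,70],[-85,-92,70],[-46,11,95.5]])@M.T+o))
E
```

```text
6.68228392774223 140.40276704220753
[516.2 171.    0. ]
[[427.4 181.1]
 [369.7 181.1]
 [243.8 181.1]
 [186.1 181.1]
 [321.2 239.9]]
```

View pics/win.png

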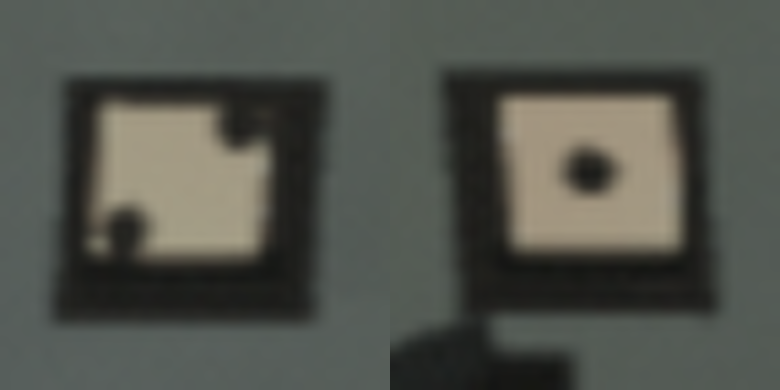

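The left window shows two dots, so it needs 2 clicks right. The right window shows one dot, so it needs 1 click right. The tool axes are already in line with the safe. I go down in front and to the left of the left wheel with the gripper open, using the right finger.

```bash
cat > where.py <<'E'
from h import *
import sys
s=env.state();y=np.radians(6.68);d=np.array(s['ee_pos'])-[516.2,171,0]
c,n=np.cos(y),np.sin(y);print("safe-frame TCP",np.round([c*d[0]+n*d[1],-n*d[0]+c*d[1],d[2]],1),"F",np.round(s['force'],1),"yaw",round(s['ee_rot'][2],2))
E
python3 -m crank '-1 20.5 50.5 0 0 0 0;-1 20.5 50.5 0 0 0 0;-1 20.5 50.5 0 0 0 0;-1 0 0 40 0 0 0;-1 0 0 40 0 0 0;-1 0 0 40 0 0 0;-1 0 0 40 0 0 0;-1 0 0 0 0 0 0'; python3 where.py
```

```text
time_s: 4.1
ee_pos: [381.2, 315.9, 62.8]
ee_rot: [-179.8, -0.3, -173.3]
force: [0.0, 0.6, -0.5]
gripper_width: 90.9
gripper_force: 0.0
safe-frame TCP [-117.2  159.6   62.8] F [ 0.   0.6 -0.5] yaw -173.26
```

```bash
python3 -m crank '-1 -13 0 -2 0 0 0;-1 -13 0 -1 0 0 0;-1 0 0 0 0 0 0'; python3 where.py; python3 -m crank '-1 0 -6 0 0 0 0;-1 0 -6 0 0 0 0;-1 0 -6 0 0 0 0;-1 0 0 0 0 0 0'; python3 where.py;  python3 -m crank '-1 0 -5 0 0 0 0;-1 0 -5 0 0 0 0;-1 0 -4 0 0 0 0;-1 0 0 0 0 0 0'; python3 where.py
```

```text
time_s: 4.47
ee_pos: [410.3, 321.0, 69.4]
ee_rot: [179.9, 0.1, -173.3]
force: [-2.3, 0.9, 0.1]
gripper_width: 91.3
gripper_force: 0.8
safe-frame TCP [-87.7 161.3  69.4] F [-2.3  0.9  0.1] yaw -173.32
time_s: 4.97
ee_pos: [410.3, 302.5, 68.2]
ee_rot: [179.9, -0.1, -173.3]
force: [-3.3, 4.0, 0.6]
gripper_width: 91.1
gripper_force: 2.1
safe-frame TCP [-89.8 142.9  68.2] F [-3.3  4.   0.6] yaw -173.34
time_s: 5.48
ee_pos: [413.0, 287.8, 68.0]
ee_rot: [-180.0, 0.0, -173.2]
force: [-0.3, -0.2, -0.0]
gripper_width: 90.8
gripper_force: 0.0
safe-frame TCP [-88.9 128.   68. ] F [-0.3 -0.2 -0. ] yaw -173.23
```

The push force rose to about 4 N and then dropped to zero, which looks like one click. Back out, return and repeat.

```bash
python3 -m crank '-1 14 0 0 0 0 0;-1 14 0 0 0 0 0;-1 0 16 0 0 0 0;-1 0 17 0 0 0 0;-1 -14 0 0 0 0 0;-1 -14 0 0 0 0 0;-1 0 0 0 0 0 0'; python3 where.py; python3 -m crank '-1 0 -6 0 0 0 0;-1 0 -6 0 0 0 0;-1 0 -6 0 0 0 0;-1 0 0 0 0 0 0'; python3 where.py;  python3 -m crank '-1 0 -5 0 0 0 0;-1 0 -5 0 0 0 0;-1 0 -4 0 0 0 0;-1 0 0 0 0 0 0'; python3 where.py
```

```text
time_s: 6.35
ee_pos: [410.1, 321.3, 67.7]
ee_rot: [180.0, 0.0, -173.3]
force: [-0.6, 0.5, -0.2]
gripper_width: 91.0
gripper_force: 0.2
safe-frame TCP [-87.9 161.6  67.7] F [-0.6  0.5 -0.2] yaw -173.29
time_s: 6.85
ee_pos: [410.9, 302.7, 68.1]
ee_rot: [180.0, 0.0, -173.3]
force: [-0.1, 0.5, -0.1]
gripper_width: 91.1
gripper_force: 0.0
safe-frame TCP [-89.2 143.   68.1] F [-0.1  0.5 -0.1] yaw -173.27
time_s: 7.35
ee_pos: [412.6, 289.2, 68.0]
ee_rot: [180.0, -0.0, -173.2]
force: [-0.1, 0.3, -0.5]
gripper_width: 91.3
gripper_force: 0.0
safe-frame TCP [-89.2 129.4  68. ] F [-0.1  0.3 -0.5] yaw -173.24
```

No force this time, so I back out, rise and look.

```bash
python3 -m crank '-1 14 0 0 0 0 0;-1 14 0 0 0 0 0;-1 0 -10 -40 0 0 0;-1 0 -10 -40 0 0 0;-1 0 0 0 0 0 0'; python3 where.py
python3 - <<'E'
from h import *
a=grab_frame("wrist"); cv2.imwrite("pics/w2full.png",a)
y=np.radians(6.68);M=np.array([[np.cos(y),-np.sin(y),0],[np.sin(y),np.cos(y),0],[0,0,1]])
p=proj("wrist",np.array([[-28,70,80],[-28,-70,80],[-85,70,70],[-46,11,95.5]])@M.T+[516.2,171,0]);print(p)
f=lambda q:cv2.resize(a[max(0,int(q[1])-50):int(q[1])+50,max(0,int(q[0])-60):int(q[0])+60],(390,330))
c=f((p[0]+p[2])/2); 
cv2.imwrite("pics/w2.png",np.vstack([cv2.resize(a,(440,330)),cv2.resize(c,(440,260))]))
E
```

```text
time_s: 7.98
ee_pos: [387.7, 266.9, 150.7]
ee_rot: [179.8, 0.3, -173.2]
force: [0.7, -1.0, -0.2]
gripper_width: 91.2
gripper_force: 0.0
safe-frame TCP [-116.5  110.2  150.7] F [ 0.7 -1.  -0.2] yaw -173.22
[[257.31713498 387.66764636]
 [ 41.19098159 387.80588755]
 [255.76270837 301.05563305]
 [154.19017244 378.81290421]]
```

View pics/w2.png

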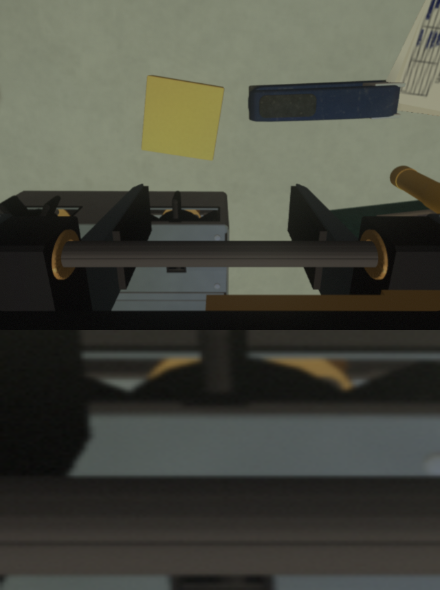

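One fin of the left wheel stands nearly straight forward, near (257,300) in the full frame, so the wheel may be between stops. I go back to the good viewpoint to read windows and fins.

```bash
python3 -m crank '-1 -32 -25 -37 0 0 0;-1 -32 -25 -37 0 0 0;-1 0 0 0 0 0 0;-1 0 0 0 0 0 0'; python3 where.py
cat > look.py <<'E'
from h import *
import sys
a=grab_frame("wrist")
y=np.radians(6.68);M=np.array([[np.cos(y),-np.sin(y),0],[np.sin(y),np.cos(y),0],[0,0,1]])
p=proj("wrist",np.array([[-28,70,80],[-28,-70,80]])@M.T+[516.2,171,0]);print(p)
f=lambda q:cv2.resize(a[int(q[1])-90:int(q[1])+20,int(q[0])-50:int(q[0])+50],(400,440),interpolation=cv2.INTER_CUBIC)
cv2.imwrite(sys.argv[1],np.hstack([f(p[0]),f(p[1])]))
E
python3 look.py pics/w3.png
```

```text
time_s: 8.52
ee_pos: [454.9, 224.0, 220.0]
ee_rot: [-180.0, -0.2, -173.2]
force: [0.5, -0.0, -0.5]
gripper_width: 91.2
gripper_force: 0.0
safe-frame TCP [-54.7  59.7 220. ] F [ 0.5 -0.  -0.5] yaw -173.23
[[332.26356705 260.93911687]
 [150.26840779 260.50030182]]
```

View pics/w3.png

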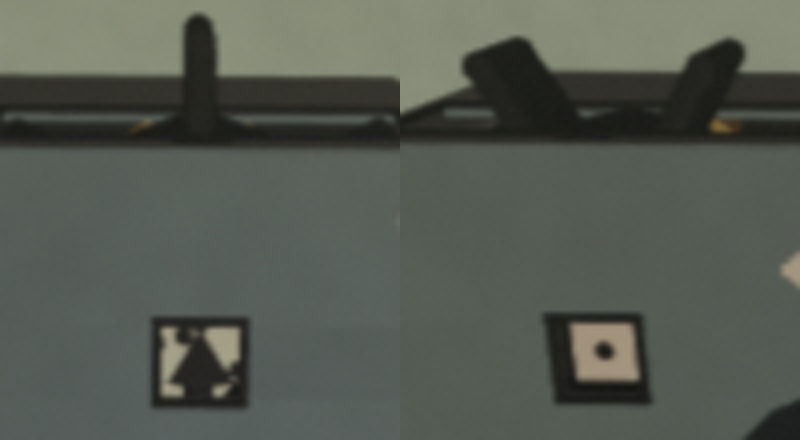

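The left wheel rests exactly halfway: one fin points straight ahead and the window is split between two faces. My push stopped just short. The right wheel still shows one dot. I push the left again, about 9 mm further.

```bash
python3 -m crank '-1 31 45 0 0 0 0;-1 31 45 0 0 0 0;-1 0 0 50 0 0 0;-1 0 0 50 0 0 0;-1 0 0 51 0 0 0;-1 0 0 0 0 0 0;-1 -14 0 0 0 0 0;-1 -14 0 0 0 0 0;-1 0 0 0 0 0 0'; python3 where.py; python3 -m crank '-1 0 -6 0 0 0 0;-1 0 -6 0 0 0 0;-1 0 -6 0 0 0 0;-1 0 -6 0 0 0 0;-1 0 -5 0 0 0 0;-1 0 0 0 0 0 0'; python3 where.py
```

```text
time_s: 9.7
ee_pos: [411.8, 310.2, 72.7]
ee_rot: [179.9, -0.2, -173.4]
force: [-8.4, 2.1, 5.7]
gripper_width: 91.3
gripper_force: 3.7
safe-frame TCP [-87.5 150.4  72.7] F [-8.4  2.1  5.7] yaw -173.44
time_s: 10.45
ee_pos: [414.2, 279.2, 72.0]
ee_rot: [-179.9, -0.3, -173.4]
force: [-6.0, -3.4, 2.7]
gripper_width: 91.1
gripper_force: 3.2
safe-frame TCP [-88.7 119.3  72. ] F [-6.  -3.4  2.7] yaw -173.36
```

A sideways load shows the tip just rubbing the front face. I back out, return left and enter 4 mm less deep.

```bash
python3 -m crank '-1 14 0 0 0 0 0;-1 14 0 0 0 0 0;-1 0 0 0 0 0 0';python3 where.py; python3 -m crank '-1 -30 -30 -50 0 0 0;-1 -31 -30 -50 0 0 0;-1 0 0 -48 0 0 0;-1 0 0 0 0 0 0;-1 0 0 0 0 0 0'; python3 where.py; python3 look.py pics/w4.png
```

```text
time_s: 10.82
ee_pos: [387.1, 277.5, 71.5]
ee_rot: [180.0, 0.0, -173.2]
force: [-0.1, -0.4, 0.0]
gripper_width: 91.2
gripper_force: 0.0
safe-frame TCP [-115.8  120.8   71.5] F [-0.1 -0.4  0. ] yaw -173.17
time_s: 11.45
ee_pos: [451.8, 227.6, 213.5]
ee_rot: [-180.0, -0.0, -173.2]
force: [-0.9, -0.8, -0.1]
gripper_width: 91.4
gripper_force: 0.0
safe-frame TCP [-57.4  63.7 213.5] F [-0.9 -0.8 -0.1] yaw -173.21
[[327.43752231 267.22294012]
 [141.9519405  266.82784029]]
```

View pics/w4.png

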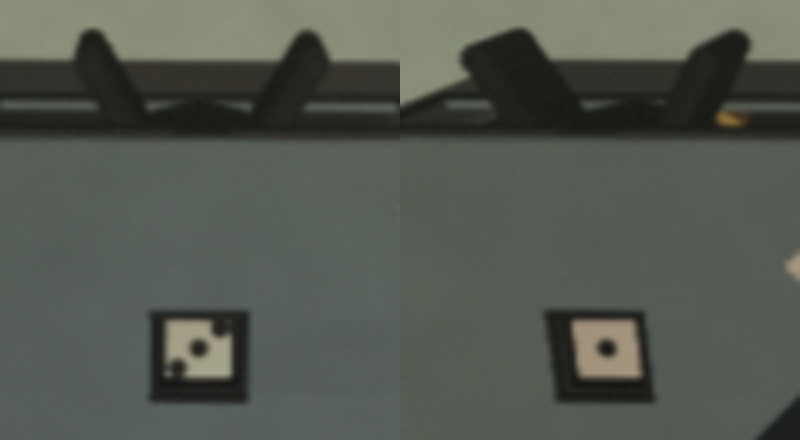

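The left wheel now shows three dots, squarely at a stop, so one more click with the full stroke. The right wheel still shows one.

```bash
python3 -m crank '-1 29 48 0 0 0 0;-1 30 48 0 0 0 0;-1 0 0 48 0 0 0;-1 0 0 48 0 0 0;-1 0 0 48 0 0 0;-1 0 0 0 0 0 0;-1 -12 0 0 0 0 0;-1 -12 0 0 0 0 0;-1 0 0 0 0 0 0'; python3 where.py; python3 -m crank '-1 0 -6 0 0 0 0;-1 0 -6 0 0 0 0;-1 0 -6 0 0 0 0;-1 0 -6 0 0 0 0;-1 0 -6 0 0 0 0;-1 0 -6 0 0 0 0;-1 0 -5 0 0 0 0;-1 0 0 0 0 0 0'; python3 where.py
```

```text
time_s: 12.62
ee_pos: [408.2, 319.7, 71.4]
ee_rot: [179.9, 0.2, -173.3]
force: [-0.0, -0.0, 0.3]
gripper_width: 91.2
gripper_force: 0.0
safe-frame TCP [-89.9 160.3  71.4] F [-0.  -0.   0.3] yaw -173.28
time_s: 13.62
ee_pos: [411.0, 277.6, 69.9]
ee_rot: [-180.0, 0.0, -173.3]
force: [-0.3, 1.1, -0.3]
gripper_width: 91.3
gripper_force: 0.0
safe-frame TCP [-92.1 118.1  69.9] F [-0.3  1.1 -0.3] yaw -173.26
```

```bash
python3 -m crank '-1 12 0 0 0 0 0;-1 13 0 0 0 0 0;-1 0 0 -50 0 0 0;-0.54 0 -48 0 0 0 0;-0.54 0 -48 0 0 0 0;-0.54 0 -48 0 0 0 0;-0.54 0 -47 0 0 0 0;-0.54 0 0 0 0 0 0;-0.54 0 0 0 0 0 0' ; python3 where.py
```

```text
time_s: 14.75
ee_pos: [408.0, 86.1, 119.9]
ee_rot: [180.0, -0.0, -173.2]
force: [-0.3, 0.1, -0.1]
gripper_width: 70.4
gripper_force: 0.0
safe-frame TCP [-117.4  -71.8  119.9] F [-0.3  0.1 -0.1] yaw -173.24
```

```bash
python3 -m crank '-0.54 0 0 25 0 0 0;-0.54 0 0 25 0 0 0;-0.54 0 0 0 0 0 0;-0.54 -13 0 0 0 0 0;-0.54 -13 0 0 0 0 0;-0.54 0 0 0 0 0 0'; python3 where.py; python3 -m crank '-0.54 0 -6 0 0 0 0;-0.54 0 -6 0 0 0 0;-0.54 0 -6 0 0 0 0;-0.54 0 -6 0 0 0 0;-0.54 0 -6 0 0 0 0;-0.54 0 -5 0 0 0 0;-0.54 0 -5 0 0 0 0;-0.54 0 0 0 0 0 0'; python3 where.py
```

```text
time_s: 15.5
ee_pos: [436.1, 89.0, 70.5]
ee_rot: [180.0, 0.1, -173.2]
force: [0.8, 0.9, -0.5]
gripper_width: 70.3
gripper_force: 0.0
safe-frame TCP [-89.1 -72.2  70.5] F [ 0.8  0.9 -0.5] yaw -173.22
time_s: 16.5
ee_pos: [439.4, 48.5, 70.0]
ee_rot: [-180.0, 0.0, -173.3]
force: [-0.8, 0.8, 1.0]
gripper_width: 70.2
gripper_force: 0.0
safe-frame TCP [ -90.5 -112.8   70. ] F [-0.8  0.8  1. ] yaw -173.26
```

```bash
python3 -m crank '-0.54 12 0 0 0 0 0;-0.54 12 0 0 0 0 0;-0.54 0 0 -50 0 0 0;-0.54 -20 38 -50 0 0 0;-0.54 -20 38 -50 0 0 0;-0.54 -20 38 0 0 0 0;-1 0 0 0 0 0 0;-1 0 0 0 0 0 0;-1 0 0 0 0 0 0'; python3 where.py; python3 look.py pics/w5.png
```

```text
time_s: 17.62
ee_pos: [458.8, 161.2, 214.3]
ee_rot: [-180.0, -0.1, -173.3]
force: [-0.4, -0.4, -0.1]
gripper_width: 90.9
gripper_force: 0.0
safe-frame TCP [-58.1  -3.1 214.3] F [-0.4 -0.4 -0.1] yaw -173.28
[[415.43081443 266.45883533]
 [230.90465102 266.32259056]]
```

View pics/w5.png

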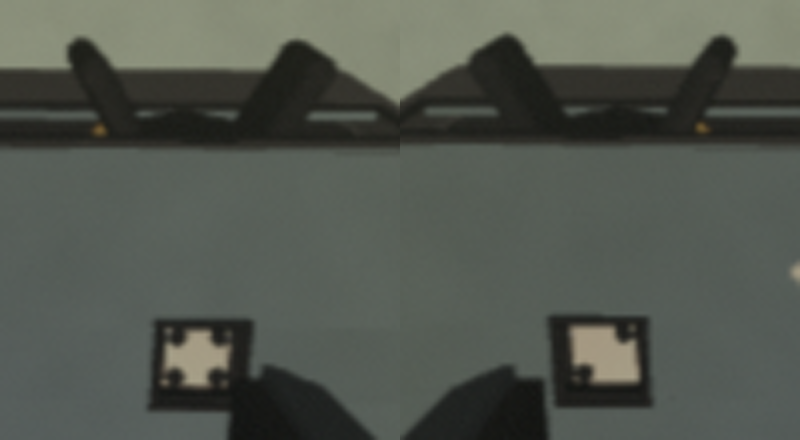

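Left shows four dots and right shows two, so the code is set. Now the bolt: I come down left of the knob with the right finger, well clear of the lid.

```bash
python3 -m crank '-1 -3 46 0 0 0 0;-1 -3 46 0 0 0 0;-1 0 0 0 0 0 0;-1 0 0 50 0 0 0;-1 0 0 50 0 0 0;-1 0 0 16 0 0 0;-1 0 0 0 0 0 0;-1 0 0 0 0 0 0'; python3 where.py; python3 -m crank '-1 0 -6 0 0 0 0;-1 0 -5 0 0 0 0;-1 0 -4 0 0 0 0;-1 0 -4 0 0 0 0;-1 0 0 0 0 0 0'; python3 where.py
```

```text
time_s: 18.68
ee_pos: [455.6, 253.8, 99.7]
ee_rot: [180.0, 0.1, -173.3]
force: [0.5, -0.0, 0.3]
gripper_width: 91.3
gripper_force: 0.0
safe-frame TCP [-50.5  89.3  99.7] F [ 0.5 -0.   0.3] yaw -173.27
time_s: 19.3
ee_pos: [457.2, 235.4, 98.9]
ee_rot: [180.0, 0.0, -173.2]
force: [0.6, 1.0, 0.2]
gripper_width: 91.2
gripper_force: 0.5
safe-frame TCP [-51.1  70.8  98.9] F [0.6 1.  0.2] yaw -173.24
```

```bash
python3 -m crank '-1 0 -4 0 0 0 0;-1 0 -4 0 0 0 0;-1 0 -4 0 0 0 0;-1 0 0 0 0 0 0'; python3 where.py; python3 -m crank '-1 0 -3 0 0 0 0;-1 0 -3 0 0 0 0;-1 0 0 0 0 0 0'; python3 where.py
```

```text
time_s: 19.8
ee_pos: [458.6, 223.0, 98.8]
ee_rot: [-180.0, 0.0, -173.2]
force: [-0.3, 1.9, 1.6]
gripper_width: 91.4
gripper_force: 0.9
safe-frame TCP [-51.1  58.3  98.8] F [-0.3  1.9  1.6] yaw -173.23
time_s: 20.18
ee_pos: [459.3, 216.9, 98.6]
ee_rot: [-179.9, -0.0, -173.2]
force: [-0.8, 0.4, 0.4]
gripper_width: 91.4
gripper_force: 0.2
safe-frame TCP [-51.2  52.2  98.6] F [-0.8  0.4  0.4] yaw -173.21
```

```bash
python3 -m crank '-1 0 -2 0 0 0 0;-1 0 -2 0 0 0 0;-1 0 0 0 0 0 0'; python3 where.py;python3 -m crank '-1 0 -1 0 0 0 0;-1 0 -1 0 0 0 0;-1 0 0 0 0 0 0'; python3 where.py
```

```text
time_s: 20.55
ee_pos: [459.6, 214.7, 98.8]
ee_rot: [179.8, 0.0, -173.3]
force: [-1.6, 5.3, -0.5]
gripper_width: 91.2
gripper_force: 3.1
safe-frame TCP [-51.1  50.   98.8] F [-1.6  5.3 -0.5] yaw -173.29
time_s: 20.92
ee_pos: [459.8, 214.5, 99.0]
ee_rot: [179.6, 0.0, -173.4]
force: [-2.9, 11.7, 0.2]
gripper_width: 91.3
gripper_force: 6.1
safe-frame TCP [-51.   49.8  99. ] F [-2.9 11.7  0.2] yaw -173.37
```

The bolt is at its end stop: force rises with no further motion. I back off, lift straight up and look.

```bash
python3 -m crank '-1 0 8 0 0 0 0;-1 15 5 -40 0 0 0;-1 15 0 -50 0 0 0;-1 0 -40 -30 0 0 0;-1 0 0 0 0 0 0;-1 0 0 0 0 0 0'; python3 where.py; python3 - <<'E'
from h import *
a=grab_frame("wrist");b=grab_frame("scene")[160:290,270:440]
cv2.imwrite("pics/end.png",np.hstack([cv2.resize(a[120:400,100:560],(460,280)),cv2.resize(b,(340,280))]))
E
```

```text
time_s: 21.68
ee_pos: [432.9, 180.9, 218.0]
ee_rot: [-180.0, -0.1, -173.3]
force: [0.3, -0.5, -0.3]
gripper_width: 91.2
gripper_force: 0.0
safe-frame TCP [-81.6  19.6 218. ] F [ 0.3 -0.5 -0.3] yaw -173.26
```

View pics/end.png

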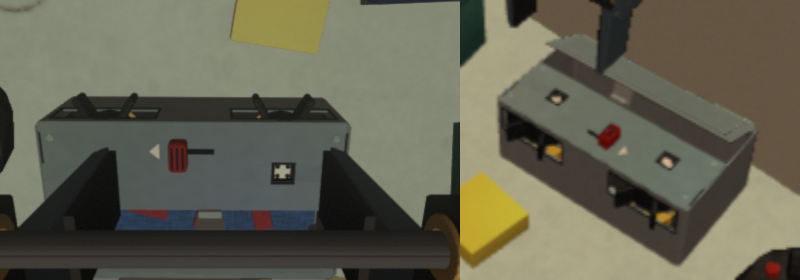

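The bolt is fully right at (178,155), the lid is ajar, the left window shows four dots and the arm is clear.

```bash
python3 -c "
from workcell import env
print(env.job_done())"
```

```text
the job is handed in; nothing more can be done
None
```

The safe is open and handed in at about 22 s: the windows showed four dots left and two right before I pushed the bolt fully right, the lid then sprang ajar, and the arm is clear; the judge returned no verdict.

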